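# Nip and wedge-lock a strip block in the holding fixture

### The job

Lay the block of coloured strips in the bed of the holding fixture and push the pressure bar up by its post until the block is flush on the fence. Then turn the cam lever just far enough to nip the block against the sprung end pad (the pad should give a few millimetres but never bottom), and last slide the yellow wedge along its ramp until it jams the bar fast. Leave everything else on the bench alone.

Things in the scene. Friction and masses are not known exactly. Their poses are not given: they have to be found in the camera images.
- jig: Holding fixture fixed to the bench: dark steel plate 12 mm thick, x -115..95, y -170..205. Origin on the bench surface under it, z up. 'Fixture' below means this frame, in mm; it may stand anywhere at a small yaw. The block's bed is the plate (z = 12) between fence and pressure bar, with the cam at its -y end and the sprung pad at its +y end.
- fence (a point): Aluminium fence: this point is the middle of its inner face's top edge, fixture (55, 0, 32). The face looks to fixture -x and runs from y -85 to 85, from z 12 to 32.
- ramp (a point): Dark wooden ramp rail on the -x side of the bar, 20 mm thick, fixture y -90 to 155, top at z = 32. Its inner face runs along x = -51.7 - (y + 30)/6; the point is on that face's top edge at fixture y = -30.
- block_mid (a point): Centre of the loose block of glued coloured strips, 48 (its x) x 160 (its y, long) x 50 mm (z up), about 260 g; 25 mm above its underside. It starts on the bench beside the fixture. Home, it lies along fixture y (either way round) with its centre at fixture x = 31, z = 37, y about 0 when laid, 7 to 11 once nipped.
- bar (a joint): Travel of the steel pressure bar towards the fence (fixture +x), m. Its front face is at fixture x = -13 mm + travel: 0.020 is hard against a block flush on the fence. Bar 26 mm thick, fixture y -80..20, top at z = 32; it stays where it is left (2 N of friction).
- bar_post (a point): Black upright post on the bar by which it is pushed: 16 mm across, fixture z 32 to 74; the point is on its axis at z = 58, at fixture x = -26 + travel, y = -30.
- cam (a joint): Angle of the eccentric cam lever, rad: 0 open, lever along fixture -y; grows clockwise seen from above (towards fixture -x). Vertical pivot at fixture (41, -95.5). The steel disc (radius 24, z 12..36) reaches to fixture y = -85.5 + 14(1 - cos(angle)) mm and pushes the block towards the pad. It stays where it is left (0.15 N m of friction).
- cam_post (a point): Black upright post at the end of the red lever by which it is pushed: 16 mm across, fixture z 47 to 79; the point is on its axis at z = 67, 85 mm from the pivot. The lever is 14 mm wide, at z 37..47.
- pad (a joint): How far the orange sprung end pad is pressed in (fixture +y), m: 0 at rest with its face at fixture y = 85.5 mm, 0.008 bottomed; 1 N to start, 5 N bottomed. With the block against it the cam takes up the gap at about 1.36 rad; 1.5 to 1.75 rad press the pad about 2 to 5.5 mm, a good nip.
- wedge: Loose yellow thumb wedge, origin at the centre of its underside: 80 mm long (its y), 24 high, 26 thick at its thin end (-y), 39 at its thick end (+y), which has a thumb rib 14 high on top. Front face at its x = +16, rear face tapers 1:6 to suit the ramp. It starts on the plate in front of the ramp, pulled back to fixture y 70 to 110.
- wedge_mid (a point): Centre of the wedge, 12 mm above its underside. Pushed by the middle of its thick end towards fixture -y, the wedge slides along the ramp into the slot behind the bar; with the bar hard up it jams at about fixture x = -35, y = -30. 12 to 15 N of push jams it and it then holds by itself.
- glue: Bystander, leave alone: white glue bottle with orange cap, 56 mm across, 150 mm tall.
- jar: Bystander, leave alone: low amber jar, 64 mm across, 75 mm tall.
- mallet: Bystander, leave alone: hammer lying on the bench.
- offcut_a: Bystander, leave alone: blue offcut 90x22x16 mm.
- offcut_b: Bystander, leave alone: red offcut 70x22x16 mm.
- tape: Bystander, leave alone: roll of paper tape lying flat, 90 mm across, 24 mm high.
- brush: Bystander, leave alone: brush lying on the bench.

How it is judged:
By the outcome, as a careful person would: the job done as asked, in the order asked, and still so for the second after the job is handed in, with the robot touching nothing.
It also fails if it takes over 66 s, if anything falls off the work surface, if the arm or the gripper's body presses on something with over 40 N, if the wrist force passes 120 N, or if a joint passes its speed limit or range.

### The arm

A 7-joint arm with a two-finger parallel gripper is mounted at the origin on the work surface. World frame = base frame: x ahead of the robot, y to its left, z up, the work surface at z = 0. Lengths are in m, angles in degrees, forces in N, time in s.
With the tool pointing down it reaches from about 0.4 to 0.875 m from the base axis. Payload 4.4 kg.
Tool frame: the origin (TCP) lies midway between the tips of the shut fingers; the grasp point (between the pads) lies 19 mm behind it (env.grip_point_offset is the distance from the TCP to the grasp point, in m); z points along the fingers, y is the direction in which the jaws open and shut (so a half turn about z gives the same grasp; the last joint's range is limited). The gripper opens to 85 mm and grips with 20 to 120 N. Pads are 22 mm wide; open, the fingers measure 114 mm over their backs; the gripper's body (76 mm by 85 mm) begins 54 mm behind the grasp point. The pads swing forward as they close: fully open they stand 13 mm farther back than shut.
Start: joints at [63.954, 36.005, 2.206, 86.941, -1.547, 57.084, -1.146], TCP at [0.246, -0.601, 0.231] pointing down, gripper open.
Joint ranges: [-175.42, 175.42], [-21.48, 121.26], [-71.46, 75.88], [10.55, 141.38], [-63.04, 243.04], [13.31, 113.54], [-168.57, 168.57]. Speed limits (degrees/s): [147.25, 147.25, 180, 180, 180, 180, 180].

### API

Orientations are given as a 3x3 rotation matrix whose columns are the frame's x, y, z axes.
In Python, from station import env, optics gives the robot as it stands.
- The arm moves only by the shell command python3 -m jog 'ROWS' [OPENING]. ROWS is JSON, a list that holds one entry, the list of rows, each a list of 6 numbers: the shift along the tool's x, y, z scaled (see below), then the turn, a rotation vector about the tool's x, y, z scaled (see below). In form: [[[tx, ty, tz, ax, ay, az], ...]]. A call has 1 to 10 rows; each row shifts and turns the pose as measured when the row begins, along the tool's axes as they then stand; what a row does not reach is not made up. The controller multiplies each number of a shift by 0.02 m and each number of a turn by 0.1 rad. A row lasts 1/12 s, in which the tool goes at most 41.7 mm and 7.16 degrees, less where a joint would pass 70% of its speed; a pose out of reach is approached as far as the arm can. A call with a number of a shift or a turn outside -1 to 1 is refused whole. A call with a gripper value outside its range is refused whole. OPENING is the gripper command: -1 is shut, 1 is fully open, values between are in proportion, set as the call begins (- or left out, the last holds). The fingers move at their own pace and stop on an object; the grip force is fixed at half the most. Time passes only in rows, so rows that do not move let the fingers close. It gives the time, the measured TCP pose, the force and the opening at its end, in the units of the state.
- env.sense(): the state, without advancing time (a new reading comes with each control period).
- optics.get_image(name): name is "scene" or "side" or "wrist"; returns (picture, depth): 480x640x3 uint8, blue, green, red; 480x640 float32, m along the optical axis (not along the pixel's ray), 0 where there is no reading.
- optics.get_calibration(name): a dict with "fov_y" (degrees; the focal length in pixels is half the picture's height over the tangent of half this angle, whatever the lens; pixels are square), "cx", "cy" (the principal point, pixels), "R" (3x3) and "t" (3): a world point X has camera coordinates R X + t; the wrist camera has in their place "tool_from_camera" (4x4, takes a point from camera to tool coordinates, whose origin is the TCP and whose axes are the flange's). Camera axes: x right, y down, z forward; pixel columns grow to the right and rows downward; lengths in m; the calibration is good to about 2 mm. A picture is of the moment at which its call begins: read the wrist's pose just before it. get_calibration takes no time and is no camera call.
- env.close_job(): hands the job in, once; it reports no verdict.
Trained networks look in the newest picture that a camera, given by its name, has taken for a name from the list of things; names that differ only in an ending like _2 or _b are one class to them, and where a whole thing is asked for, a point or a joint stands for the part that bears it (a point fixed in the world has none). Each returns a list of dicts, best first, with "p" (0 to 1); they miss things now and then, are a little off and sometimes report something else, mostly with a low value. They report only what shows in the picture. A call takes as long as a camera call.
- optics.find_in(label, camera): "box" ([left, top, right, bottom] in pixels, round what is visible of it).
- optics.silhouettes(label, camera): "pixels" (480x640 bool, what is visible of it) and "box" ([left, top, right, bottom] in pixels, round what is visible of it).
The state is a dict: "clock": time; "joints": joint angles; "qvel": joint speeds; "effort": joint torques, N m; "tcp_pos": TCP position; "eef_rot": TCP orientation; "ft_force": force on the tool from outside, world axes, zero at the start; "torque": the same for the moment, N m; "opening": finger opening in m.
Only numpy, scipy, OpenCV 4.12 (cv2) and the standard library are available. Lean on these libraries where they do the work, as an engineer would, in place of code of your own. Each camera call takes 0.05 s, during which the arm holds its last target. There are 200 camera calls.

## Working session

There is one attempt and no reset: what is moved stays moved. The work goes in short steps, Python scripts to look and compute and a shell command to move; the robot and the scene stay as the last step left them, time stands still between calls to the robot, and variables do not carry over. Pictures are saved under pics/ and viewed, on a budget of 10 in all, crops included, one or two more only if the job needs it, and the job is handed in when it is done.

```bash
ls; mkdir -p pics
python3 - <<'E'
from station import env, optics
import cv2,numpy as np
s=env.sense();print(s)
ims=[]
for n in("scene","side"):
    p,d=optics.get_image(n);cv2.imwrite(f"pics/{n}0.png",p);np.save(f"{n}.npy",d)
    c=optics.get_calibration(n);print(n,c)
    for l in("block_mid","wedge","bar_post","cam_post","jig"):
        for r in optics.find_in(l,n)[:2]:print(n,l,r)
E
```

```text
pics
{'clock': 0.0, 'joints': array([63.95171153, 36.05853669,  2.20356991, 86.9964123 , -1.54912287,
       57.08414425, -1.14546219]), 'qvel': array([ 0.08962986, -0.02997518,  0.01734202, -0.02332972, -0.01911511,
        0.02001374, -0.06260536]), 'effort': array([-1.06757245e-03, -5.63406086e+01,  1.22678373e+00, -1.93443471e+01,
        1.12503703e-02,  1.04643137e-02, -1.44940930e-05]), 'tcp_pos': array([ 0.246206  , -0.60088518,  0.23039139]), 'eef_rot': array([[ 9.25363994e-01,  3.79079081e-01, -7.27688283e-04],
       [ 3.79079780e-01, -9.25362310e-01,  1.76532010e-03],
       [-4.17938953e-06, -1.90941557e-03, -9.99998177e-01]]), 'ft_force': array([-0.49392598,  0.5694443 , -0.06257551]), 'torque': array([-0.00323973,  0.03095852, -0.01500676]), 'opening': 0.08567217173956146}
scene {'fov_y': 53.53827532056937, 'cx': 314.5278440767603, 'cy': 241.21376987618007, 'R': array([[ 0.69769293,  0.71619046, -0.01719862],
       [ 0.52903107, -0.53125831, -0.66173313],
       [-0.48306387,  0.45258793, -0.74954217]]), 't': array([-0.32180102, -0.21489081,  1.45368223])}
scene block
[... 381 characters left out ...]
50.548535220804936, 'cx': 325.0993491085962, 'cy': 237.2384500295092, 'R': array([[-0.95274384, -0.30366145, -0.00830014],
       [-0.21561257,  0.69523094, -0.6856859 ],
       [ 0.21398689, -0.65149341, -0.72785022]]), 't': array([0.46949851, 0.15901612, 1.13119775])}
side block_mid {'box': [206.8, 321.3, 281.2, 394.5], 'p': 0.88}
side wedge {'box': [306.8, 230.4, 326.4, 260.4], 'p': 0.79}
side wedge {'box': [158.6, 305.1, 193.9, 350.2], 'p': 0.29}
side bar_post {'box': [308.1, 196.3, 325.6, 230.4], 'p': 0.57}
side cam_post {'box': [293.4, 159.1, 315.5, 197.7], 'p': 0.8}
side cam_post {'box': [276.5, 236.1, 297.1, 249.1], 'p': 0.57}
side jig {'box': [245.4, 156.2, 362.2, 293.6], 'p': 0.87}
```

View pics/scene0.png

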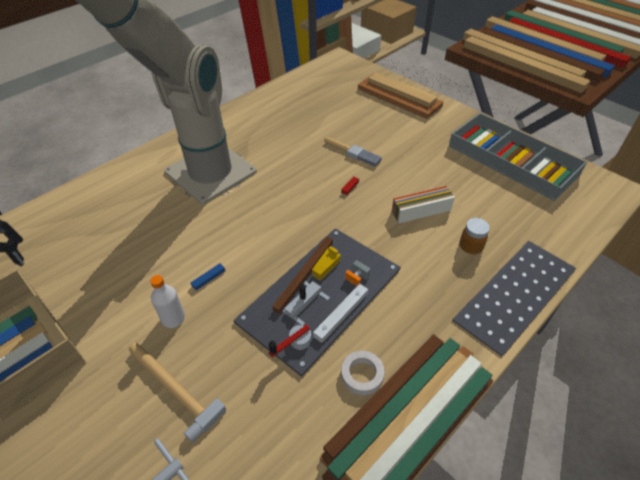

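View pics/side0.png

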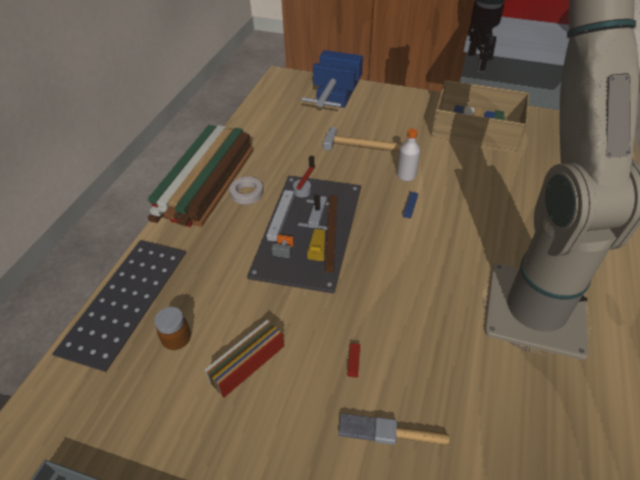

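The scene shows the plate in the middle (pixels 235–400 × 230–375), the ramp and wedge on its robot side and the fence on its far side. The block stands at (423,205) with its long axis skewed. In the side view the block is at (245,357) and the plate at (305,230). The positions agree with the networks' boxes.

```bash
cat > h.py <<'E'
from station import env, optics
import cv2,numpy as np
def snap(n):
    s=env.sense(); p,d=optics.get_image(n); c=optics.get_calibration(n)
    f=240/np.tan(np.radians(c["fov_y"]/2)); v,u=np.mgrid[:480,:640]
    X=np.stack([(u-c["cx"])/f*d,(v-c["cy"])/f*d,d],-1)
    if n=="wrist":
        T=c["tool_from_camera"]; X=X@T[:3,:3].T+T[:3,3]; X=X@s["eef_rot"].T+s["tcp_pos"]
    else: X=(X-c["t"])@c["R"]
    X[d==0]=np.nan
    return p,X
def pts(l,n,X,k=0):
    r=optics.silhouettes(l,n)
    if not r: return None
    m=cv2.erode(r[k]["pixels"].astype(np.uint8),np.ones((3,3)))>0
    P=X[m]; return P[np.isfinite(P[:,2])]
def rect(P,lo,hi):
    q=P[(P[:,2]>lo)&(P[:,2]<hi)][:,:2]
    (c,wh,a)=cv2.minAreaRect((q*1000).astype(np.float32)); return len(q),np.round(c,1),np.round(wh,1),round(a,2)
E
python3 - <<'E'
from h import *
for n in("scene","side"):
    p,X=snap(n)
    P=pts("jig",n,X); print(n,"jig",rect(P,.004,.02))
    P=pts("block_mid",n,X); print("block",rect(P,.042,.06),np.percentile(P[:,2],[5,50,95]))
    for l in("wedge","bar_post","cam_post","glue","jar","offcut_a","offcut_b","tape","mallet","brush"):
        P=pts(l,n,X)
        if P is not None and len(P):print(l,P.min(0).round(3),P.max(0).round(3),np.median(P,0).round(3))
E
```

```text
scene jig (7330, array([567.2, -85.5]), array([208., 371.]), 5.3)
block (763, array([560.6, 313.8]), array([157.8,  53. ]), 62.56) [0.00725346 0.04510939 0.05055695]
wedge [ 0.501 -0.062  0.018] [0.541 0.015 0.048] [ 0.527 -0.024  0.033]
bar_post [ 0.528 -0.182  0.007] [ 0.575 -0.085  0.074] [ 0.563 -0.136  0.03 ]
cam_post [ 0.605 -0.283  0.015] [ 0.65  -0.186  0.079] [ 0.629 -0.216  0.042]
glue [ 0.359 -0.398  0.006] [ 0.4   -0.349  0.151] [ 0.389 -0.376  0.088]
jar [0.707 0.27  0.003] [0.764 0.329 0.078] [0.738 0.285 0.056]
offcut_a [ 0.323 -0.289  0.004] [ 0.347 -0.203  0.018] [ 0.34  -0.251  0.013]
offcut_b [ 0.323 -0.289  0.004] [ 0.347 -0.203  0.018] [ 0.34  -0.251  0.013]
tape [ 0.733 -0.21   0.005] [ 0.819 -0.123  0.027] [ 0.777 -0.169  0.022]
mallet [ 0.384 -0.501  0.009] [ 0.64  -0.42   0.028] [ 0.566 -0.467  0.023]
brush [0.16  0.348 0.005] [0.348 0.397 0.021] [0.292 0.366 0.014]
side jig (5943, array([561.6, -79.2]), array([208.5, 376.7]), 5.65)
block (1739, array([557. , 319.8]), array([158.4,  48.5]), 63.4) [0.01283292 0.04924202 0.05269564]
wedge [ 0.493 -0.057  0.013] [0.533 0.024 0.054] [ 0.513 -0.001  0.036]
bar_post [ 0.537 -0.178  0.016] [ 0.563 -0.077  0.076] [ 0.55  -0.121  0.033]
cam_post [ 0.599 -0.277  0.015] [ 0.641 -0.176  0.082] [ 0.617 -0.199  0.042]
glue [ 0.341 -0.376  0.006] [ 0.391 -0.338  0.156] [ 0.365 -0.349  0.077]
jar [0.696 0.284 0.008] [0.752 0.34  0.08 ] [0.715 0.319 0.065]
offcut_a [0.335 0.214 0.004] [0.366 0.285 0.02 ] [0.35  0.254 0.016]
offcut_b [0.335 0.214 0.004] [0.366 0.285 0.02 ] [0.35  0.254 0.016]
tape [ 0.725 -0.206 -0.   ] [ 0.812 -0.115  0.03 ] [ 0.766 -0.156  0.022]
mallet [ 0.726 -0.2    0.007] [ 0.805 -0.115  0.029] [ 0.765 -0.149  0.022]
brush [0.147 0.352 0.006] [0.341 0.406 0.024] [0.27  0.376 0.018]
```

```bash
cat >> h.py <<'E'
def togo(x,y,z,ang):
    """world target TCP (m), tool-y heading (deg, mod 180); prints units to go"""
    s=env.sense();R=s["eef_rot"];d=R.T@(np.array([x,y,z])-s["tcp_pos"])
    h=np.radians(ang); yz=np.array([np.cos(h),np.sin(h),0])
    if yz@R[:,1]<0: yz=-yz
    G=np.stack([np.cross(yz,[0,0,-1]),yz,[0,0,-1]],1)
    rv=cv2.Rodrigues(R.T@G)[0].ravel()
    print("shift units",(d/.02).round(2),"turn units",(rv/.1).round(2),"t",round(s["clock"],2),"tcp",s["tcp_pos"].round(4),"head",np.degrees(np.arctan2(R[1,1],R[0,1])).round(2),"F",s["ft_force"].round(1),"open",round(s["opening"],4))
E
R='[0.87,-1,0,0,0,0]'; echo; python3 -m jog '[[[0.87,-1,0,0,0,0],[0.87,-1,0,0,0,0],[0.87,-1,0,0,0,0],[0.87,-1,0,0,0,0],[0.87,-1,0,0,0,0],[0.87,-1,0,0,0,0],[0.87,-1,0,0,0,0],[0.87,-1,0,0,0,0],[0.87,-1,0,0,0,0],[0.87,-1,0,0,0,0]]]' 1
python3 -c "
from h import *
togo(.559,.317,.2,-27)"
```

```text
clock: 2.73
tcp_pos: [0.3315, -0.3479, 0.23]
eef_rot: [[0.93, 0.368, -0.0], [0.368, -0.93, -0.008], [-0.003, 0.008, -1.0]]
ft_force: [0.7, -0.0, -0.1]
opening: 0.085
shift units [ 22.81 -26.75   1.23] turn units [ 0.06  0.06 -7.23] t 2.73 tcp [ 0.3315 -0.3479  0.23  ] head -68.43 F [ 0.7 -0.  -0.1] open 0.085
```

```bash
python3 -m jog '[[[0.87,-1,0,0,0,0],[0.87,-1,0,0,0,0],[0.87,-1,0,0,0,0],[0.87,-1,0,0,0,0],[0.87,-1,0,0,0,0],[0.87,-1,0,0,0,0],[0.87,-1,0,0,0,0],[0.87,-1,0,0,0,0],[0.87,-1,0,0,0,0],[0.87,-1,0,0,0,0]]]' >/dev/null
python3 -m jog '[[[0.86,-1,0.1,0,0,0],[0.86,-1,0.1,0,0,0],[0.86,-1,0.1,0,0,0],[0.86,-1,0.1,0,0,0],[0.86,-1,0.1,0,0,0],[0.86,-1,0.1,0,0,0],[0.86,-1,0.1,0,0,0],[0.86,-1,0.1,0,0,0],[0.86,-1,0.1,0,0,0],[0.86,-1,0.1,0,0,0]]]' >/dev/null
python3 -m jog '[[[0.6,-1,0,0,0,-1],[0.6,-1,0,0,0,-1],[0.6,-1,0,0,0,-1],[0.4,-1,0,0,0,-1],[0.2,-1,0,0,0,-1],[0,-0.5,0,0,0,-1],[0,0,0,0,0,-1]]]' >/dev/null
python3 - <<'E'
from h import *
togo(.559,.317,.2,-27)
p,X=snap("wrist");cv2.imwrite("pics/w1.png",p)
P=pts("block_mid","wrist",X)
if P is not None: print(rect(P,.042,.06),np.percentile(P[:,2],[5,50,95]))
E
```

```text
shift units [1.96 2.56 0.5 ] turn units [ 0.19 -0.04  0.13] t 4.98 tcp [0.4955 0.3046 0.2089] head -26.24 F [ 0.4 -0.3 -0.4] open 0.0857
(14163, array([558.7, 316.2]), array([159. ,  48.4]), 63.37) [0.04228324 0.05008703 0.05131273]
```

View pics/w1.png

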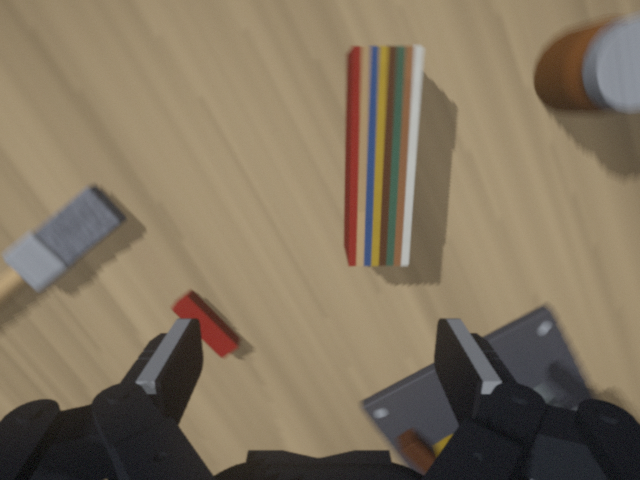

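The wrist view shows the block upright in the picture (columns 347–423, rows 45–265), parallel to the jaws' approach. The brush, red offcut and jar are well clear.

```bash
python3 -m jog '[[[0.7,0.9,0,0.1,0,0],[0.7,0.9,0,0.1,0,0],[0.6,0.8,0.8,0,0,0.05],[0,0,1,0,0,0],[0,0,1,0,0,0],[0,0,0.6,0,0,0],[0,0,0,0,0,0]]]' >/dev/null
python3 -c "
from h import *
togo(.5587,.3162,.02,-26.6)"
```

```text
shift units [-0.01 -0.64  6.03] turn units [ 0.06 -0.05 -0.36] t 5.67 tcp [0.5692 0.3101 0.1406] head -28.65 F [-0.4 -0.1  0. ] open 0.0852
```

```bash
python3 -m jog '[[[0,-0.4,0.5,0,0,-0.3],[0,-0.2,1,0,0,0],[0,0,1,0,0,0],[0,0,0.8,0,0,0],[0,0,0,0,0,0]]]' >/dev/null
python3 -c "
from h import *
togo(.5587,.3162,.02,-26.6)"
```

```text
shift units [-0.01 -0.2   2.82] turn units [ 0.11 -0.07 -0.16] t 6.08 tcp [0.5618 0.3145 0.0765] head -27.51 F [-1.  -0.5 -1. ] open 0.0854
```

```bash
python3 -m jog '[[[0,-0.2,0.8,0,0,-0.15],[0,-0.1,1,0,0,-0.1],[0,0,0.6,0,0,0],[0,0,0.4,0,0,0],[0,0,0,0,0,0]]]' >/dev/null
python3 -c "
from h import *
togo(.5587,.3162,.02,-26.6)"
```

```text
shift units [-0.16 -0.08  0.25] turn units [ 0.17 -0.13  0.04] t 6.5 tcp [0.5614 0.3183 0.025 ] head -26.4 F [ 0.1  0.1 -0.8] open 0.0853
```

```bash
python3 -m jog '[[[-0.15,-0.05,0.25,0.1,-0.1,0],[0,0,0,0,0,0],[0,0,0,0,0,0],[0,0,0,0,0,0],[0,0,0,0,0,0],[0,0,0,0,0,0],[0,0,0,0,0,0]]]' -1
python3 -c "
from h import *
togo(.5587,.3162,.02,-26.6)"
```

```text
clock: 7.08
tcp_pos: [0.5614, 0.3164, 0.0232]
eef_rot: [[0.447, 0.894, 0.01], [0.895, -0.447, 0.001], [0.006, 0.008, -1.0]]
ft_force: [-0.5, -0.2, -3.3]
opening: 0.0471
shift units [-0.07 -0.12  0.16] turn units [ 0.08 -0.06  0.01] t 7.08 tcp [0.5614 0.3164 0.0232] head -26.55 F [-0.5 -0.2 -3.3] open 0.0471
```

```bash
python3 -m jog '[[[0,0,-0.5,0,0,0],[0,0,-1,0,0,0],[0,0,-1,0,0,0],[0,0,-1,0,0,0],[0,0,-1,0,0,0],[-0.5,0.3,-1,0,0,0],[-1,0.64,-1,0,0,0],[-1,0.64,-1,0,0,0],[-1,0.64,-1,0,0,0],[-1,0.64,-1,0,0,0]]]' >/dev/null
python3 -m jog '[[[-1,0.64,-1,0,0,0],[-1,0.64,-0.5,0,0,0],[-1,0.64,0,0,0,0],[-1,0.64,0,0,0,0],[-1,0.64,0,0,0,0],[-1,0.64,0,0,0,0],[-1,0.64,0,0,0,0],[-1,0.64,0,0,0,0],[-1,0.64,0,0,0,0],[-1,0.5,0,0,0,-0.5]]]'
python3 -m jog '[[[-1,0.3,0,0,0,-1],[-0.6,0,0,0,0,-1],[0,0,0,0,0,-1],[0,0,0,0,0,-1],[0,0,0,0,0,-0.4],[0,0,0,0,0,0]]]'
python3 -c "
from h import *
togo(.609,-.136,.25,5.4)"
```

```text
clock: 8.75
tcp_pos: [0.5895, -0.0334, 0.2649]
eef_rot: [[0.387, 0.922, 0.011], [0.922, -0.387, 0.001], [0.005, 0.01, -1.0]]
ft_force: [1.3, 0.8, -2.4]
opening: 0.0466
clock: 9.25
tcp_pos: [0.5797, -0.0788, 0.2673]
eef_rot: [[-0.053, 0.999, 0.009], [0.999, 0.053, -0.007], [-0.007, 0.008, -1.0]]
ft_force: [0.0, 0.4, -3.0]
opening: 0.0472
shift units [-2.93  1.31  0.9 ] turn units [ 0.08  0.08 -0.41] t 9.25 tcp [ 0.5797 -0.0788  0.2673] head 3.05 F [ 0.   0.4 -3. ] open 0.0472
```

```bash
python3 -m jog '[[[-1,0.4,0.3,0.1,0.1,-0.4],[-1,0.4,0.3,0,0,0],[-0.6,0.4,0.2,0,0,0],[0,0,0,0,0,0],[0,0,0,0,0,0]]]' >/dev/null
python3 - <<'E'
from h import *
togo(.609,-.136,.25,5.4)
p,X=snap("wrist");cv2.imwrite("pics/w2.png",p);np.save("w2.npy",X)
P=pts("jig","wrist",X)
if P is not None: print(rect(P,.004,.02))
P=pts("wedge","wrist",X)
if P is not None: print(rect(P,.03,.06))
E
```

```text
shift units [-0.36  0.07  0.16] turn units [-0.02 -0.02 -0.02] t 9.67 tcp [ 0.6069 -0.129   0.2532] head 5.26 F [ 0.2  1.2 -2.9] open 0.0471
(24271, array([ 566.5, -119.9]), array([209.1, 301.7]), 5.26)
(4253, array([515.6, -21.6]), array([38.5, 78.5]), 6.57)
```

View pics/w2.png

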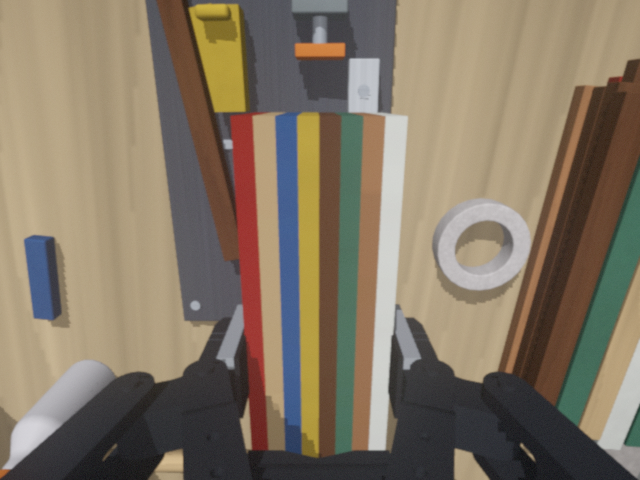

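The wrist view shows the held block (columns 235–405) over the plate. The near-left corner of the plate is at (185,320), the wedge at (225,60), the orange pad at (320,50) and the fence's end at (363,85).

```bash
cat >> h.py <<'E'
O=np.array([.5747,-.0999]); YAW=5.26
def tofix(P,O=O,yaw=None):
    a=np.radians(YAW if yaw is None else yaw);R=np.array([[np.cos(a),-np.sin(a)],[np.sin(a),np.cos(a)]])
    Q=P.copy();Q[...,:2]=(P[...,:2]-O)@R;Q*=1000;return Q
def fw(x,y):
    a=np.radians(YAW);return O+np.array([x*np.cos(a)-y*np.sin(a),x*np.sin(a)+y*np.cos(a)])/1000
E
python3 - <<'E'
from h import *
X=np.load("w2.npy");F=tofix(X);p=cv2.imread("pics/w2.png")
def ext(n,sl,zlo,zhi):
    q=F[sl].reshape(-1,3);q=q[(q[:,2]>zlo)&(q[:,2]<zhi)];print(n,len(q),np.percentile(q,[1,50,99],axis=0).round(1).tolist())
ext("fence",np.s_[50:110,335:385],27,37)
ext("pad",np.s_[38:60,285:350],20,45)
ext("wedge",np.s_[0:115,185:250],30,60)
for r in(60,100,150,200,250,290):
    row=F[r];c=[i for i in range(140,240) if 7<row[i,2]<17]
    if c:print("left edge",r,row[c[0]].round(1))
for r in(10,30,60,90):
    row=F[r];c=[i for i in range(380,430) if 7<row[i,2]<17]
    if c:print("right edge",r,row[c[-1]].round(1))
for c in(195,210,225):
    col=F[:,c];i=[k for k in range(280,345) if 7<col[k,2]<17]
    if i: print("near edge",col[i[-1]].round(1))
for r in(140,180,220,250):
    row=F[r];c=[i for i in range(150,250) if 27<row[i,2]<37]
    if c:q=row[c[-1]];print("ramp in",r,row[c[0]].round(1),q.round(1),"exp",round(-51.7-(q[1]+30)/6,1))
E
```

```text
fence 1576 [[54.6, 45.3, 29.7], [66.8, 65.9, 32.3], [79.3, 85.2, 35.1]]
pad 872 [[10.8, 85.4, 26.1], [30.7, 90.2, 40.0], [49.8, 99.8, 42.1]]
wedge 5786 [[-82.0, 42.8, 30.6], [-53.2, 83.2, 35.9], [-32.8, 121.1, 51.0]]
left edge 60 [-114.5   85.5   10.9]
left edge 100 [-113.7   52.6   12.2]
left edge 150 [-113.7    8.8   12. ]
left edge 200 [-113.9  -38.7   11.1]
left edge 250 [-113.2  -89.5   12.5]
left edge 290 [-113.1 -133.8   12. ]
right edge 10 [ 93.4 123.9  12. ]
right edge 30 [ 93.4 108.8  11.9]
right edge 60 [94.  85.5 11.3]
right edge 90 [93.6 61.1 11.6]
near edge [-101.7 -168.6   12.5]
near edge [ -86.  -169.    11.8]
near edge [ -69.6 -165.2   12.1]
ramp in 140 [-79.4  19.6  33.6] [-60.   19.2  27.8] exp -59.9
ramp in 180 [-72.9 -15.2  33.7] [-54.2 -16.   29.4] exp -54.0
ramp in 220 [-67.5 -52.9  31.6] [-47.9 -54.   27.7] exp -47.7
ramp in 250 [-62.1 -82.3  32.3] [-46.9 -82.4  32. ] exp -43.0
```

```bash
python3 -m jog '[[[0.8,0,0.7,0,0,0],[0.6,-0.05,1,0,0,0],[0.2,-0.05,1,0,0,0],[0,0,1,0,0,0],[0,0,1,0,0,0],[0,0,0.8,0,0,0],[0,0,0,0,0,0]]]' >/dev/null
python3 -c "
from h import *
togo(*fw(29.5,1.4),.06,YAW)"
```

```text
shift units [-0.48 -0.    4.29] turn units [ 0.07 -0.03  0.09] t 10.4 tcp [ 0.6024 -0.0866  0.1458] head 5.8 F [-0.4  0.2 -3.7] open 0.0469
```

```bash
python3 -m jog '[[[-0.3,0,0.8,0,0,0.05],[-0.1,0,1,0.05,0,0],[0,0,0.9,0,0,0],[0,0,0.5,0,0,0],[0,0,0,0,0,0],[0,0,0,0,0,0]]]' >/dev/null
python3 -c "
from h import *
togo(*fw(29.5,1.4),.036,YAW)"
```

```text
shift units [-0.31 -0.2   2.52] turn units [ 0.1  -0.03  0.09] t 10.9 tcp [ 0.6069 -0.0895  0.0865] head 5.78 F [ 0.2  0.2 -2.7] open 0.0469
```

```bash
python3 -m jog '[[[-0.3,-0.2,0.3,0.1,0,0.15],[-0.2,-0.1,0.5,0.05,0,0.05],[0,0,0.5,0,0,0],[0,0,0,0,0,0]]]' >/dev/null
python3 -c "
from h import *
togo(*fw(29.5,1.4),.036,YAW)"
```

```text
shift units [ 0.23 -0.01  1.33] turn units [ 0.   -0.02 -0.13] t 11.23 tcp [ 0.6044 -0.1005  0.0627] head 4.52 F [-0.4  1.2 -4. ] open 0.0473
```

```bash
python3 -m jog '[[[0.25,0,0,0,0,-0.15],[0,0,0.3,0,0,0],[0,0,0.4,0,0,0],[0,0,0,0,0,0]]]' >/dev/null
python3 -c "
from h import *
togo(*fw(29.5,1.4),.036,YAW)"
```

```text
shift units [-0.04  0.01  0.56] turn units [-0.   -0.03  0.04] t 11.57 tcp [ 0.6037 -0.0951  0.0472] head 5.47 F [-1.1  0.9 -2.5] open 0.0466
```

```bash
python3 -m jog '[[[0,0,0.3,0,0,0.03],[0,0,0.3,0,0,0],[0,0,0.2,0,0,0],[0,0,0,0,0,0]]]' >/dev/null
python3 -c "
from h import *
togo(*fw(29.5,1.4),.0355,YAW)"
```

```text
shift units [-0.03 -0.03 -0.02] turn units [0.01 0.   0.  ] t 11.9 tcp [ 0.6044 -0.0951  0.0352] head 5.28 F [ 0.8 -0.8 -4.3] open 0.0474
```

```bash
python3 -m jog '[[[0,0,0,0,0,0],[0,0,0,0,0,0],[0,0,0,0,0,0],[0,0,-0.3,0,0,0],[0,0,-0.8,0,0,0],[0,0,-1,0,0,0],[0,0,-1,0,0,0],[0,0,-0.6,0,0,0]]]' 0.4
python3 -m jog '[[[-0.3,-0.6,-0.3,0,0,0],[-0.4,-1,0,0,0,0],[-0.4,-1,0,0,0,0],[-0.3,-1,0,0,0,0],[0,-0.6,0,0,0,0],[0,0,0,0,0,0],[0,0,0,0,0,0]]]' -1 
python3 -c "
from h import *
togo(*fw(-60,-30),.05,YAW)
p,X=snap('scene');cv2.imwrite('pics/s3.png',cv2.resize(p[220:390,220:420],(800,680))[:600])
P=pts('block_mid','scene',X);print(rect(tofix(P)/1000,.055,.07))"
```

```text
clock: 12.57
tcp_pos: [0.604, -0.0949, 0.1094]
eef_rot: [[-0.092, 0.996, -0.002], [0.996, 0.092, 0.001], [0.001, -0.002, -1.0]]
ft_force: [1.1, -0.7, 0.0]
opening: 0.0595
clock: 13.15
tcp_pos: [0.5172, -0.135, 0.1184]
eef_rot: [[-0.09, 0.996, 0.003], [0.996, 0.09, -0.001], [-0.001, 0.002, -1.0]]
ft_force: [0.7, 0.0, 0.2]
opening: -0.0003
shift units [-0.01  0.01  3.42] turn units [ 0.02  0.01 -0.02] t 13.15 tcp [ 0.5172 -0.135   0.1184] head 5.17 F [0.7 0.  0.2] open -0.0003
(1192, array([34.5, -1.9]), array([ 47. , 156.4]), 0.26)
```

View pics/s3.png

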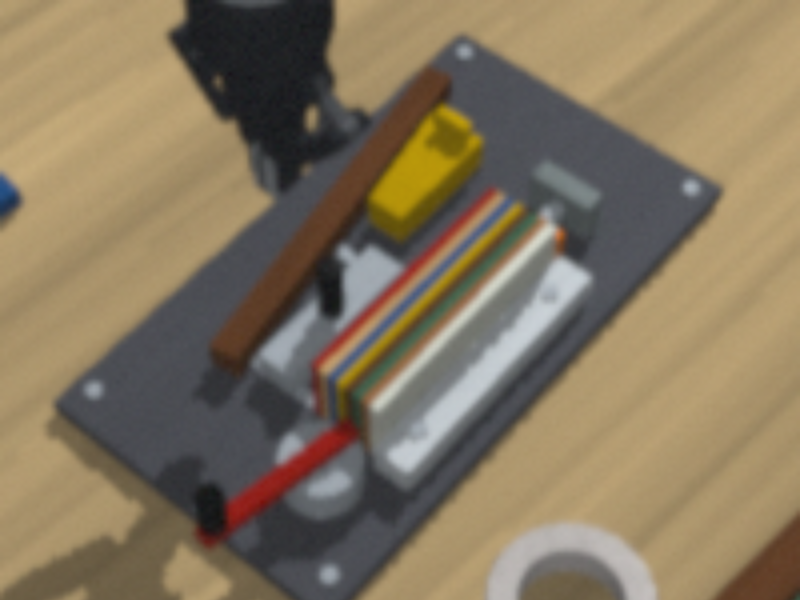

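The block is on the bed, parallel to the fence (block at 310–560 × 190–440 in the crop), between the cam and the pad. Next is the bar.

```bash
python3 -m jog '[[[0,0,0.8,0,0,0],[0,0,1,0,0,0],[0,0,1,0,0,0],[0,0,0.5,0,0,0],[0,0,0.2,0,0,0],[0,0,0,0,0,0]]]' >/dev/null
python3 -c "
from h import *
togo(*fw(-28.5,-30),.05,YAW)"
```

```text
shift units [-0.13  1.1  -0.16] turn units [0.14 0.   0.03] t 13.75 tcp [ 0.5269 -0.132   0.0465] head 5.45 F [0.1 0.4 0.2] open -0.0001
```

```bash
python3 -m jog '[[[-0.1,0.3,0,0.1,0,0],[0,0.3,0,0,0,0],[0,0.3,0,0,0,0],[0,0.2,0,0,0,0],[0,0,0,0,0,0]]]' >/dev/null
python3 -c "
from h import *
togo(*fw(-28.5,-30),.047,YAW)"
```

```text
shift units [-0.05  0.02  0.02] turn units [-0.01  0.    0.04] t 14.17 tcp [ 0.5486 -0.1314  0.0474] head 5.48 F [-0.9 -0.3 -0.3] open 0.0
```

```bash
python3 -m jog '[[[0,0.2,0,0,0,0],[0,0.2,0,0,0,0]]]' ; python3 -m jog '[[[0,0.2,0,0,0,0],[0,0.2,0,0,0,0]]]'
python3 -c "
from h import *
togo(*fw(-28.5,-30),.047,YAW)"
```

```text
clock: 14.33
tcp_pos: [0.5492, -0.1314, 0.0473]
eef_rot: [[-0.094, 0.995, -0.016], [0.996, 0.094, -0.002], [-0.001, -0.016, -1.0]]
ft_force: [-10.9, 0.1, 10.6]
opening: -0.0005
clock: 14.5
tcp_pos: [0.5488, -0.1314, 0.0475]
eef_rot: [[-0.093, 0.995, -0.033], [0.996, 0.093, -0.004], [-0.001, -0.033, -0.999]]
ft_force: [-9.4, 0.1, 7.4]
opening: 0.0
shift units [-0.05  0.01  0.03] turn units [-0.33  0.01  0.01] t 14.5 tcp [ 0.5488 -0.1314  0.0475] head 5.34 F [-9.4  0.1  7.4] open 0.0
```

```bash
python3 -m jog '[[[0,-0.4,0,-0.3,0,0],[0,-0.3,-0.5,0,0,0],[0,0,-1,0,0,0],[0,0,-1,0,0,0],[0,0,-1,0,0,0],[-0.4,0.3,-0.6,0,0,0],[-1,0.7,0,0,0,0],[-1,0.7,0,0,0,0],[-1,0.7,0,0,0,0],[-1,0.7,0,0,0,0]]]' >/dev/null
python3 -m jog '[[[-1,0.7,0,0,0,0],[-1,0.7,0,0,0,0],[-0.5,0.4,0,0,0,0],[0,0,0,0,0,0]]]' >/dev/null
python3 -c "
from h import *
togo(*fw(72,-180.5),.055,YAW);print(env.sense()['joints'].round(0))
p,X=snap('wrist');cv2.imwrite('pics/w4.png',p)
F=tofix(X);q=F[(F[...,2]>70)&(F[...,2]<84)&(F[...,0]<60)&(F[...,0]>20)&(F[...,1]<-160)];print(len(q),q.min(0) if len(q) else 0,q.max(0) if len(q) else 0)
"
```

```text
shift units [-0.43 -0.18  5.05] turn units [0.29 0.07 0.09] t 15.67 tcp [ 0.6627 -0.2636  0.1561] head 5.76 F [ 0.1  1.1 -0.7] open 0.0002
[ 31.  46. -22.  81.  19.  55.  10.]
653 [  20.29870955 -186.53582686   70.02903975] [  35.5307375  -171.21988658   80.73287532]
```

View pics/w4.png

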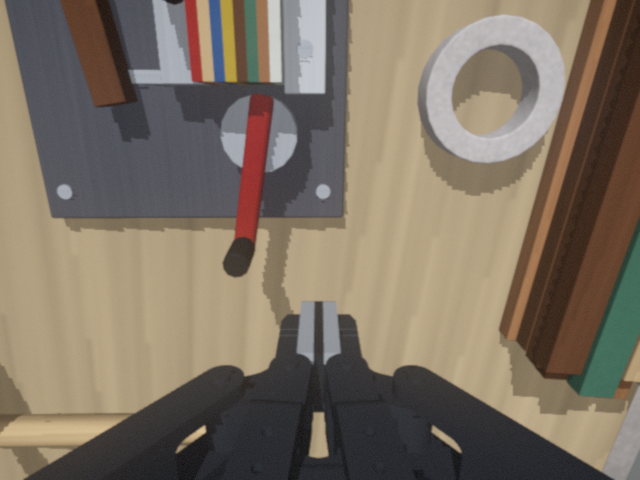

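The view shows the cam post at (238,257), i.e. about fixture (28,-179), so the lever starts near 0.15 rad. The bar, block and fence are in contact (185–325 × 0–85).

```bash
python3 -m jog '[[[-0.4,0,0.6,0.3,0,0.1],[0,-0.1,1,0,0,0],[0,-0.1,1,0,0,0],[0,0,1,0,0,0],[0,0,0.8,0,0,0],[0,0,0.2,0,0,0],[0,0,0,0,0,0]]]' >/dev/null
python3 -c "
from h import *
togo(*fw(56,-179),.055,YAW)
print(tofix(env.sense()['tcp_pos']))"
```

```text
shift units [-0.45 -0.68  0.7 ] turn units [0.04 0.03 0.06] t 16.3 tcp [ 0.6595 -0.2627  0.069 ] head 5.58 F [ 0.1 -0.1 -0.1] open -0.0
[  69.5567358  -169.91879121   68.95787454]
```

```bash
cat >> h.py <<'E'
def cam():
    s=env.sense();R=s["eef_rot"];d=np.r_[s["tcp_pos"][:2]-fw(41,-95.5),0]
    r=(R.T@d)[:2]*1000; phi=np.radians(YAW)-np.arctan2(R[1,1],R[0,1])
    th=phi+np.arcsin((22.5-r[1])/85)
    print("tool r",r.round(1),"phi",phi.round(3),"theta",th.round(3),"z",s["tcp_pos"][2].round(4),"tilt",R[2,:2].round(3),"F",s["ft_force"].round(1),"t",s["clock"].round(2),"j7",s["joints"][6].round(0))
E
python3 -m jog '[[[-0.5,-0.3,0.5,0,0,0.1],[-0.1,-0.3,0.3,0,0,0],[0,0,0,0,0,0],[0,0,0,0,0,0]]]' >/dev/null
python3 -c "
from h import *
cam()"
```

```text
Traceback (most recent call last):
  File "h.py", line 38, in cam
    print("tool r",r.round(1),"phi",phi.round(3),"theta",th.round(3),"z",s["tcp_pos"][2].round(4),"tilt",R[2,:2].round(3),"F",s["ft_force"].round(1),"t",s["clock"].round(2),"j7",s["joints"][6].round(0))
                                                                                                                                                         ^^^^^^^^^^^^^^^^
AttributeError: 'float' object has no attribute 'round'
```

```bash
sed -i 's/s\["clock"\].round(2)/round(s["clock"],2)/' h.py; python3 -c "
from h import *
cam()"
```

```text
tool r [-86.7  17. ] phi 0.004 theta 0.069 z 0.0553 tilt [-0.004  0.007] F [ 0.  -1.  -0.5] t 16.63 j7 9.0
```

```bash
python3 -m jog '[[[-0.05,-0.4,0,0,0,0.9],[-0.1,-0.42,0,0,0,1],[-0.1,-0.42,0,0,0,1],[-0.1,-0.42,0,0,0,1],[-0.1,-0.42,0,0,0,1]]]' >/dev/null
python3 -c "
from h import *
cam()"
```

```text
tool r [-86.5  26.4] phi 0.515 theta 0.469 z 0.0586 tilt [0.007 0.024] F [ 2.   0.  -1.3] t 17.05 j7 -14.0
```

```bash
python3 -m jog '[[[-0.1,-0.5,0.1,0.2,0,0.9],[-0.1,-0.46,0.05,0.05,0,1],[-0.1,-0.46,0.05,0.05,0,1],[-0.1,-0.46,0.05,0.05,0,1],[-0.1,-0.44,0.05,0,0,1]]]' >/dev/null
python3 -c "
from h import *
cam()"
```

```text
tool r [-85.1  33.7] phi 1.034 theta 0.902 z 0.0581 tilt [0.014 0.003] F [ 0.8 -2.3 -0.3] t 17.47 j7 -35.0
```

```bash
python3 -m jog '[[[-0.1,-0.6,0.1,0,-0.1,0.3],[-0.12,-0.6,0.05,0,0,0.6],[-0.12,-0.55,0.05,0,0,0.8],[-0.12,-0.4,0,0,0,0.8]]]' >/dev/null
python3 -c "
from h import *
cam()"
```

```text
tool r [-87.6  22.7] phi 1.303 theta 1.301 z 0.0585 tilt [0.017 0.018] F [ 2.1 -2.6 -2. ] t 17.8 j7 -48.0
```

```bash
python3 -m jog '[[[-0.05,-0.45,0.1,0.1,0,0.8],[-0.05,-0.3,0.05,0.1,0,0.6],[0,0,0,0,0,0]]]' >/dev/null
python3 -c "
from h import *
cam()"
```

```text
tool r [-86.4  24.2] phi 1.453 theta 1.434 z 0.0585 tilt [0.023 0.002] F [0.7 1.  0.1] t 18.05 j7 -54.0
```

```bash
python3 -m jog '[[[-0.05,-0.4,0.1,0,0,0.5],[0,-0.3,0.05,0,0,0.4],[0,-0.2,0,0,0,0.2],[0,0,0,0,0,0]]]' >/dev/null
python3 -c "
from h import *
cam()"
```

```text
tool r [-84.8  23.4] phi 1.567 theta 1.557 z 0.0585 tilt [0.029 0.009] F [0.9 0.4 0.7] t 18.38 j7 -59.0
```

```bash
python3 -m jog '[[[0,-0.3,0,0,0,0],[0,-0.15,0,0,0,0],[0,0,0,0,0,0]]]' >/dev/null
python3 -c "
from h import *
cam()"
python3 -m jog '[[[0,0.5,0,0,0,0],[0,0.6,-0.3,0,0,0],[0,0.5,-1,0,0,0],[0,0,-1,0,0,0],[0,0,-1,0,0,0],[0,0,-1,0,0,0],[0,0,-0.5,0,0,0],[0,0,0,0,0,0]]]' >/dev/null
python3 -c "
from h import *
cam();print(tofix(env.sense()['tcp_pos']))
p,X=snap('wrist');cv2.imwrite('pics/w5.png',p);np.save('w5.npy',X)
p,X=snap('scene');cv2.imwrite('pics/s5.png',cv2.resize(p[220:390,220:420],(700,595)))
F=tofix(X);q=F[(F[...,2]>65)&(F[...,2]<84)&(F[...,0]<0)&(F[...,0]>-80)&(F[...,1]<-60)&(F[...,1]>-150)];print(len(q),q.min(0) if len(q) else 0,q.max(0) if len(q) else 0)
"
```

```text
tool r [-85.   17.1] phi 1.565 theta 1.628 z 0.059 tilt [0.03  0.013] F [ 0.1 -1.8 -1.6] t 18.63 j7 -60.0
tool r [-85.1  51. ] phi 1.561 theta 1.219 z 0.1619 tilt [0.034 0.008] F [ 0.1 -0.5 -0.7] t 19.3 j7 -57.0
[ -43.58082367 -147.36827733  161.92253643]
53 [-48.97768568 -99.1531723   65.19740261] [-32.99551932 -84.81627747  80.58600056]
```

View pics/s5.png

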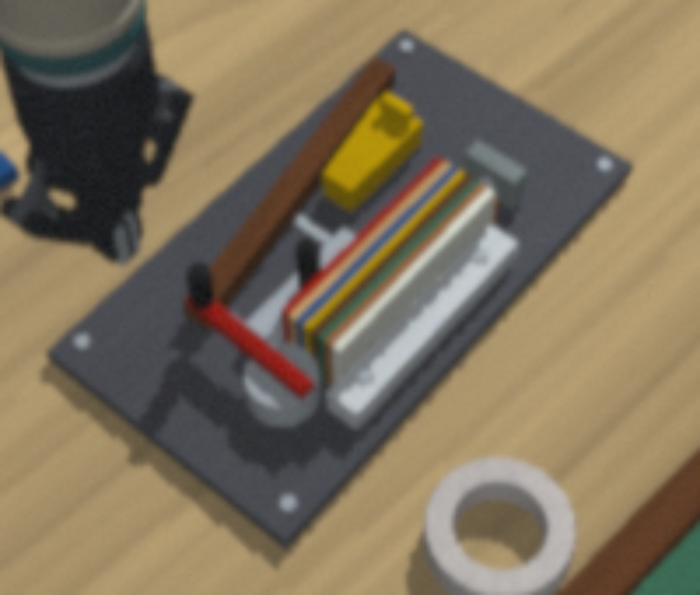

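The cam lever now points across the fixture to the -x side, with its post by the ramp's end at (200,285). The block is home and pressed onto the pad. Next is the wedge.

```bash
python3 -m jog '[[[0,-0.5,0,0,-0.2,0],[0,-1,0,0,0,0],[0,-1,0,0,0,0],[0,-1,0,0,0,0],[0,-1,0,0,0,0],[0,-1,0,0,0,0],[0,-1,0,0,0,0],[0,-1,0,0,0,0],[0,-1,0,0,0,0],[0,-1,0,0,0,0]]]' >/dev/null
python3 -m jog '[[[-0.2,-1,0,0,0,0],[-0.2,-1,0,0,0,0],[-0.2,-1,0,0,0,0],[-0.2,-0.6,0,0,0,0],[0,0,0,0,0,0]]]' >/dev/null
python3 -c "
from h import *
togo(*fw(-57,147),.1,YAW-90);print(tofix(env.sense()['tcp_pos']),optics.get_calibration('wrist')['tool_from_camera'].round(3))
X=np.load('w2.npy');F=tofix(X)[0:115,185:250].reshape(-1,3);F=F[(F[:,2]>31)&(F[:,2]<42)]
for y in(50,60,70,80,90,100,105):
  q=F[abs(F[:,1]-y)<1.5];print(y,q[:,0].min().round(1),q[:,0].max().round(1),'ramp',-51.7-(y+30)/6)
"
```

```text
shift units [ 1.05 -0.82  1.87] turn units [-0.03  0.28  0.12] t 20.65 tcp [0.4863 0.0228 0.1378] head -84.03 F [-0.2  0.5 -0.3] open 0.0002
[-76.81948589 130.3205825  137.83975823] [[ 0.    -0.947 -0.32   0.083]
 [ 1.     0.001 -0.001  0.   ]
 [ 0.001 -0.32   0.947 -0.143]
 [ 0.     0.     0.     1.   ]]
50 -83.8 -32.4 ramp -65.03333333333333
60 -82.9 -32.5 ramp -66.7
70 -81.6 -32.6 ramp -68.36666666666667
80 -80.6 -32.7 ramp -70.03333333333333
90 -79.8 -32.9 ramp -71.7
100 -78.5 -33.1 ramp -73.36666666666667
105 -78.1 -33.0 ramp -74.2
```

```bash
python3 -m jog '[[[0.6,-0.6,0.3,0,0.3,0.1],[0.5,-0.4,0.6,0,0.1,0],[0.2,0,1,0,0,0],[0,0,0.3,0,0,0],[0,0,0,0,0,0],[0,0,0,0,0,0]]]' >/dev/null
python3 -c "
from h import *
togo(*fw(-52,149),.024,YAW-90);print(tofix(env.sense()['tcp_pos']))
p,X=snap('side');F=tofix(X);P=tofix(pts('wedge','side',X));print(rect(P/1000,.03,.06),P.max(0))
"
```

```text
shift units [-0.02 -0.02  3.2 ] turn units [-0.01 -0.06  0.02] t 21.15 tcp [0.5092 0.0433 0.0879] head -84.6 F [0.2 0.3 0.2] open 0.0002
[-52.07800747 148.56543861  87.9257431 ]
(183, array([-57.3,  89.4]), array([78.3, 32.2]), 84.9) [-37.14159524 127.71089743  52.0110132 ]
```

```bash
python3 -m jog '[[[0,0,0.8,0,0,0],[0,0,1,0,0,0],[0,0,0.8,0,0,0],[0,0,0.4,0,0,0],[0,0,0.1,0,0,0],[0,0,0,0,0,0]]]' >/dev/null
python3 -c "
from h import *
togo(*fw(-52,125),.022,YAW-90);print(tofix(env.sense()['tcp_pos']))"
```

```text
shift units [-0.24  1.05  0.39] turn units [-0.   -0.18 -0.01] t 21.75 tcp [0.5142 0.041  0.0298] head -84.82 F [1.2 0.2 0.3] open 0.0001
[-47.36101065 145.89847974  29.81548743]
```

```bash
python3 -m jog '[[[-0.2,0.2,0.3,0,-0.1,0],[-0.1,0.5,0.1,0,0,0],[0,0.5,0,0,0,0],[0,0.5,0,0,0,0],[0,0.5,0,0,0,0],[0,0.5,0,0,0,0]]]' >/dev/null
python3 -c "
from h import *
togo(*fw(-52,85),.022,YAW-90);print(tofix(env.sense()['tcp_pos']))"
```

```text
shift units [-0.03  0.2   0.11] turn units [-0.01 -0.13  0.02] t 22.25 tcp [ 0.5153 -0.0161  0.0242] head -84.62 F [-0.   2.3  0.4] open -0.0002
[-51.43372521  88.92733017  24.17455656]
```

```bash
python3 -m jog '[[[0.12,0.5,0,0,-0.1,0],[0.1,0.5,0,0,0,0],[0.1,0.5,0,0,0,0],[0.1,0.5,0,0,0,0],[0.1,0.3,0,0,0,0]]]' >/dev/null
python3 -c "
from h import *
togo(*fw(-38.5,24.5),.022,YAW-90);print(tofix(env.sense()['tcp_pos']))"
```

```text
shift units [0.11 0.48 0.14] turn units [ 0.01 -0.02 -0.03] t 22.67 tcp [ 0.5311 -0.0697  0.0248] head -84.9 F [-0.6  1.  -0.9] open 0.0002
[-40.67723225  34.11202161  24.78256192]
```

Nearly in; I'll push gently now until it jams.

```bash
python3 -m jog '[[[0.1,0.3,0,0,0,0],[0.05,0.25,0,0,0,0]]]'|egrep 'force|clock|pos'; python3 -m jog '[[[0,0.2,0,0,0,0],[0,0.2,0,0,0,0]]]'|egrep 'force|clock|pos'
python3 -c "
from h import *
togo(*fw(-38.5,24.5),.022,YAW-90);print(tofix(env.sense()['tcp_pos']))"
```

```text
clock: 22.83
tcp_pos: [0.5335, -0.081, 0.0245]
ft_force: [-2.2, 7.5, 4.8]
clock: 23.0
tcp_pos: [0.5333, -0.0809, 0.0246]
ft_force: [-1.7, 8.8, 4.8]
shift units [ 0.05 -0.09  0.13] turn units [-0.12  0.06  0.02] t 23.0 tcp [ 0.5333 -0.0809  0.0246] head -84.64 F [-1.7  8.8  4.8] open -0.0001
[-39.4613096   22.67638592  24.57137161]
```

```bash
python3 -m jog '[[[0,0.3,0,0,0,0],[0,0.34,0,0,0,0],[0,0.34,0,0,0,0]]]'|egrep 'force|clock|pos'; python3 -m jog '[[[0,0.36,0,0,0,0],[0,0.36,0,0,0,0]]]'|egrep 'force|clock|pos'
```

```text
clock: 23.25
tcp_pos: [0.533, -0.0809, 0.0248]
ft_force: [-2.0, 14.0, 7.8]
clock: 23.42
tcp_pos: [0.5329, -0.0808, 0.0251]
ft_force: [-2.3, 13.6, 8.7]
```

Jammed at about 14 N. I'll back off, lift clear and check.

```bash
python3 -m jog '[[[0,-0.3,0,-0.2,0,0],[0,-0.6,0,0,0,0],[0,-0.5,-0.3,0,0,0],[0,0,-1,0,0,0],[0,0,-1,0,0,0],[0,0,-1,0,0,0],[0,0,-1,0,0,0],[-0.5,-0.5,-1,0,0,0],[-1,-0.5,-1,0,0,0],[-1,0,-1,0,0,0]]]' >/dev/null
python3 -m jog '[[[-1,0,-1,0,0,0],[-1,0,-1,0,0,0],[-0.5,0,-0.5,0,0,0],[0,0,0,0,0,0],[0,0,0,0,0,0]]]' |egrep 'force|clock|pos'
python3 -c "
from h import *
p,X=snap('wrist');cv2.imwrite('pics/w6.png',p);F=tofix(X);np.save('w6.npy',X)
for l in('block_mid','wedge','cam_post','pad'):
  P=pts(l,'wrist',X)
  if P is not None and len(P): P=tofix(P);print(l,np.percentile(P,[1,50,99],axis=0).round(1).tolist())
"
```

```text
clock: 24.67
tcp_pos: [0.4296, -0.0454, 0.2367]
ft_force: [0.2, -0.3, -0.6]
block_mid [[6.1, -68.0, 17.7], [6.8, 10.1, 57.2], [11.9, 86.5, 63.6]]
wedge [[-54.8, -68.6, 22.4], [-35.4, -24.9, 36.1], [-20.3, 9.4, 50.8]]
cam_post [[-51.5, -111.7, 24.2], [-15.3, -88.9, 46.9], [18.2, -81.6, 79.9]]
pad [[10.0, 91.6, 19.9], [10.4, 94.4, 36.2], [11.9, 97.5, 41.6]]
```

View pics/w6.png

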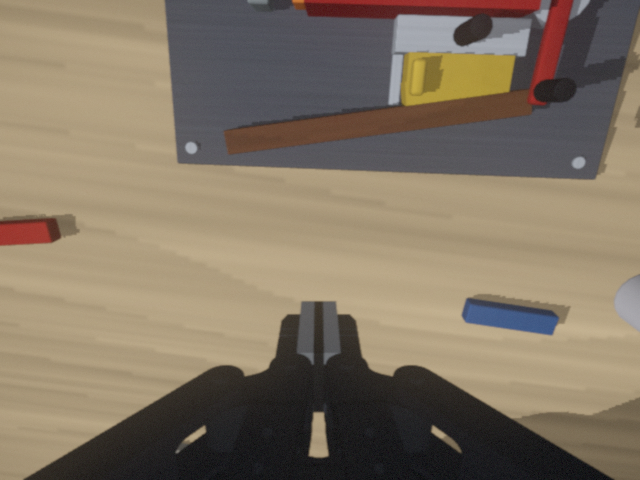

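The view shows the wedge jammed between ramp and bar at (460,78). The bar is against the block, whose near face at x ≈ 6.8 matches the 7 expected for flush. The lever lies across with its post at (553,90). I'll check the lever angle, block end and pad in this cloud.

```bash
python3 -c "
from h import *
X=np.load('w6.npy');F=tofix(X)
def b(n,m):
  q=F[m];print(n,len(q),np.percentile(q,[1,50,99],axis=0).round(1).tolist())
x,y,z=F[...,0],F[...,1],F[...,2]
b('post top',(z>77)&(z<83)&(x<-20)&(x>-70)&(y<-60)&(y>-130))
b('block side',(z>45)&(z<61)&(x>3)&(x<10)&(y>0)&(y<110))
b('pad row',(z>22)&(z<40)&(x>5)&(x<20)&(y>80)&(y<120))
b('barfront',(z>29)&(z<35)&(x>-25)&(x<5)&(y>-80)&(y<20))
"
```

```text
post top 450 [[-51.1, -98.1, 77.1], [-43.8, -90.7, 78.9], [-36.7, -83.8, 80.5]]
block side 647 [[6.1, 1.2, 45.1], [6.5, 44.1, 53.6], [8.7, 88.0, 60.9]]
pad row 179 [[6.1, 80.5, 22.2], [9.3, 94.9, 31.7], [13.2, 119.7, 39.9]]
barfront 3910 [[-22.6, -78.9, 30.1], [-8.2, -21.6, 32.1], [4.7, 19.3, 34.8]]
```

```bash
python3 -c "
from station import env
print(env.close_job(), env.sense()['clock'])"
```

```text
the job is handed in; nothing more can be done
the job is handed in; nothing more can be done
```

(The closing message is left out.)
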